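Arm the test bench's channels by running a fingertip along the key row

ROBOT

A 6-joint arm with a two-finger parallel gripper is mounted at the origin on the work surface. World frame = base frame: x ahead of the robot, y to its left, z up, the work surface at z = 0. Lengths are in m, angles in degrees, forces in N, time in s.
With the tool pointing down it reaches from about 0.3 to 0.875 m from the base axis. Payload 6.4 kg.
Tool frame: the origin (TCP) lies midway between the tips of the shut fingers; the grasp point (between the pads) lies 19 mm behind it; z points along the fingers, y is the direction in which the jaws open and shut (so a half turn about z gives the same grasp; the last joint's range is limited). The gripper opens to 88 mm and grips with 3 to 60 N. Pads are 18 mm wide; open, the fingers measure 123 mm over their backs; the gripper's body (75 mm by 187 mm) begins 45 mm behind the grasp point.
Start: joints at [-75.59, 10.359, 92.074, -0, 77.567, -11.82], TCP at [0.254, -0.516, 0.239] pointing down, gripper open.
Joint ranges: [-171.53, 171.53], [-51.25, 118.39], [17.06, 147.69], [-65.23, 245.23], [0, 150.52], [-178.68, 178.68]. Speed limits (degrees/s): [147.25, 147.25, 172.46, 180, 180, 180].

INTERFACE

Orientations are given as a 3x3 rotation matrix whose columns are the frame's x, y, z axes.
In Python, from plant import arm gives the robot as it stands. The module is installed in compiled form; this text tells all that it offers.
- The arm moves only by the shell command python3 -m jog 'ROWS' [FORCE]. ROWS is JSON, a list of rows, each a list of 3 entries, a list of its own where there are three numbers: the shift along the world's x, y, z in mm, then the turn, a rotation vector about the world's x, y, z in rad, then the finger opening in mm, from 0 to 88.1. A call has 1 to 5 rows; each row shifts and turns the commanded pose from where the row before left it; what a row does not reach is not made up. A row lasts 1/8 s, in which the tool goes at most 62.5 mm and 10.7 degrees, less where a joint would pass 70% of its speed; a pose out of reach is approached as far as the arm can. A call is refused whole if a number of a shift passes 62.5 or a number of a turn 0.188, either way. A call with a gripper value outside its range is refused whole. The fingers move at their own pace and stop on an object; FORCE is the grip in N (left out, the last holds). Time passes only in rows, so rows that do not move let the fingers close. It gives the time, the measured TCP pose, the force and the opening at its end, in the units of the state.
- arm.state(): the state, without advancing time (a new reading comes with each control period).
- arm.get_image(name): name is "scene" or "top"; returns (picture, depth): 480x640x3 uint8, red, green, blue; 480x640 float32, m along the optical axis (not along the pixel's ray), 0 where there is no reading.
- arm.calibration(name): a dict with "mtx" (3x3 intrinsics, pixels), "extrinsics" (4x4, takes a point from camera to world coordinates). Camera axes: x right, y up, looking along -z (the intrinsics and any distortion apply to the point x, -y, -z); pixel columns grow to the right and rows downward; lengths in m; the calibration is good to about 2 mm. A picture is of the moment at which its call begins. calibration takes no time and is no camera call.
- arm.job_done(): hands the job in, once; it reports no verdict.
The state is a dict: "t": time; "qpos": joint angles; "joint_velocities": joint speeds; "joint_torque": joint torques, N m; "tcp_pos": TCP position; "orientation": TCP orientation; "contact_force": force on the tool from outside, world axes, zero at the start; "ft_torque": the same for the moment, N m; "grip_width": finger opening in m.
Only numpy, scipy, OpenCV 4.12 (cv2) and the standard library are available. Lean on these libraries where they do the work, as an engineer would, in place of code of your own. Each camera call takes 0.05 s, during which the arm holds its last target.

TASK

Arm the engine test bench's recording channels: trace lightly along the curved row of five yellow keys with the fingertips, starting at the end by the green lamp and finishing at the end by the blue lamp, so that each key in turn is pressed down to its stop and stays down. Do not push hard, do not press the red stop button, and leave the loose things on and around the box where they stand. Finish with the fingers clear of everything.

Things in the scene. Friction and masses are not known exactly. Their poses are not given: they have to be found in the camera images.
- console: Channel box standing fixed on the table: red case with a grey top panel, 200 mm along its own x, 340 mm along its own y, panel top 60 mm above the table. Origin at the centre of its underside; x points to its back (away from the robot at yaw 0), y to the left along the row. It stands level and never moves. A knock or push of more than 60 N from the fingers counts as pushing hard, so come down on it slowly (30 mm/s or less).
- key1 (a joint): How far the key at the row's -y end is pressed down, in m: 0 = standing fully up (top 10 mm above the panel), 0.006 = fully down on its stop (top 4 mm above the panel). Starts within 0.0015 of fully up. No spring: it moves straight down against about 3 N of friction and stays where it is left; its seat is cushioned and gives a springy 0.25 mm per newton besides.
- key1_top (a point): Centre of the top of the yellow key at the row's -y end, moves down with it (70 mm above the table when up, 64 mm when down). Keys are 24 mm wide, 40 mm long along the row, with an 8 mm flat in the middle and both ends bevelled at 29 degrees (16 mm long, falling 9 mm), so that a fingertip can slide along the row over them. The five keys lie 48 mm apart on an arc of 150 mm radius about the console point x = +100 mm, y = 0, the middle key nearest the console's front.
- key2 (a joint): How far the key second from the -y end is pressed down, in m: 0 = standing fully up (top 10 mm above the panel), 0.006 = fully down on its stop (top 4 mm above the panel). Starts within 0.0015 of fully up. No spring: it moves straight down against about 3 N of friction and stays where it is left; its seat is cushioned and gives a springy 0.25 mm per newton besides.
- key2_top (a point): Centre of the top of the yellow key second from the -y end, moves down with it (70 mm above the table when up, 64 mm when down). Shaped like the others.
- key3 (a joint): How far the key in the middle of the row is pressed down, in m: 0 = standing fully up (top 10 mm above the panel), 0.006 = fully down on its stop (top 4 mm above the panel). Starts within 0.0015 of fully up. No spring: it moves straight down against about 3 N of friction and stays where it is left; its seat is cushioned and gives a springy 0.25 mm per newton besides.
- key3_top (a point): Centre of the top of the yellow key in the middle of the row, moves down with it (70 mm above the table when up, 64 mm when down). Shaped like the others.
- key4 (a joint): How far the key second from the +y end is pressed down, in m: 0 = standing fully up (top 10 mm above the panel), 0.006 = fully down on its stop (top 4 mm above the panel). Starts within 0.0015 of fully up. No spring: it moves straight down against about 3 N of friction and stays where it is left; its seat is cushioned and gives a springy 0.25 mm per newton besides.
- key4_top (a point): Centre of the top of the yellow key second from the +y end, moves down with it (70 mm above the table when up, 64 mm when down). Shaped like the others.
- key5 (a joint): How far the key at the row's +y end is pressed down, in m: 0 = standing fully up (top 10 mm above the panel), 0.006 = fully down on its stop (top 4 mm above the panel). Starts within 0.0015 of fully up. No spring: it moves straight down against about 3 N of friction and stays where it is left; its seat is cushioned and gives a springy 0.25 mm per newton besides.
- key5_top (a point): Centre of the top of the yellow key at the row's +y end, moves down with it (70 mm above the table when up, 64 mm when down). Shaped like the others.
- green_lamp: Green round lamp in a white bezel, 29 mm across, 13 mm high, fixed on the panel 45 mm beyond one end key of the row: marks the end where the work starts. Which end differs from time to time. Origin at the centre of its underside, on the panel.
- blue_lamp: The same lamp in blue, beyond the other end of the row: marks the last key.
- estop (a joint): How far the red stop button is pressed, m (0 = up, 0.006 = down; spring, about 6 N). Leave it alone.
- estop_top (a point): Centre of the top of the red round stop button, 38 mm across, on the panel's mid line inside the arc of keys, about 100 mm behind the middle key.
- socket: Loose steel wrench socket standing on the panel near its back +y corner, 25 mm across, 40 mm high. Origin at the centre of its underside.
- spark_plug: Loose spark plug standing on the panel near its back -y corner, 21 mm across, 43 mm high. Origin at the centre of its underside.
- coupling: Loose brass sleeve standing on the panel inside the arc of keys, 20 mm across, 24 mm high. Origin at the centre of its underside.
- tumbler: Loose blue drinking tumbler with a black lid, on the table on the console's +y side, 74 mm across, 138 mm high. Origin at the centre of its underside.
- mouse: Loose black and grey computer mouse on the table on the console's -y side, 100 x 58 x 32 mm. Origin at the centre of its underside.
- tape: Loose orange roll of tape lying on the table on the console's +y side, 84 mm across, 22 mm high. Origin at the centre of its underside.
- wrench: Loose wrench lying on the table on the console's -y side, about 170 mm long. Origin under the tool's middle.

How it is judged:
By the outcome, as a careful person would: the job done as asked, in the order asked, and still so for the second after the job is handed in, with the robot touching nothing.
It also fails if it takes over 42 s, if anything falls off the work surface, if the arm or the gripper's body presses on something with over 40 N, if the wrist force passes 120 N, or if a joint passes its speed limit or range.

## Working session

There is one attempt and no reset: what is moved stays moved. The work goes in short steps, Python scripts to look and compute and a shell command to move; the robot and the scene stay as the last step left them, time stands still between calls to the robot, and variables do not carry over. Pictures are saved under pics/ and viewed, and the job is handed in when it is done.

```bash
mkdir -p pics
python3 - <<'E'
from plant import arm
import cv2,numpy as np
print(arm.state())
for n in("scene","top"):
    p,d=arm.get_image(n); cv2.imwrite(f"pics/{n}0.png",p[:,:,::-1]); np.savez(f"{n}0.npz",p=p,d=d)
    c=arm.calibration(n);print(n,c)
E
```

```text
{'t': 0.0, 'qpos': array([-7.55878712e+01,  1.04012642e+01,  9.21308837e+01, -1.70237170e-03,
        7.75653901e+01, -1.18247279e+01]), 'joint_velocities': array([-0.04115492,  0.04831427, -0.01164868, -0.0426592 , -0.05654809,
        0.01491886]), 'joint_torque': array([ 1.96252375e-03, -4.33864224e+01, -3.41851473e+01,  7.00987643e-02,
        3.82331468e-02, -1.40561488e-04]), 'tcp_pos': array([ 0.2540308 , -0.51526008,  0.23782281]), 'orientation': array([[ 8.96971409e-01,  4.42088325e-01, -4.51810249e-04],
       [ 4.42088440e-01, -8.96969964e-01,  1.64156419e-03],
       [ 3.20456139e-04, -1.67217623e-03, -9.99998551e-01]]), 'contact_force': array([ 0.21595255,  0.53104453, -0.32797358]), 'ft_torque': array([ 0.03087174,  0.02494572, -0.02229182]), 'grip_width': 0.08822879249497048}
scene {'mtx': array([[534.62174467,   0.        , 316.19876342],
       [  0.        , 534.62174467, 240.32557661],
       [  0.        ,   0.        ,   1.        ]]), 'extrinsics': array([[-0.71679185, -0.39321798,  0.5758377 ,  1.13073322],
       [ 0.69694934, -0.42972611,  0.57410546,  0.62320256],
       [ 0.0217039 ,  0.81284383,  0.58207719,  0.66986789],
       [ 0.        ,  0.        ,  0.        ,  1.        ]])}
top {'mtx': array([[534.03286308,   0.        , 317.27291282],
       [  0.        , 534.03286308, 239.31071993],
       [  0.        ,   0.        ,   1.        ]]), 'extrinsics': array([[ 2.88493201e-02,  9.84458795e-01, -1.73229901e-01,
         3.84544221e-01],
       [-9.99566321e-01,  2.94363426e-02,  8.20052270e-04,
         9.92267114e-03],
       [ 5.90656239e-03,  1.73131117e-01,  9.84881073e-01,
         1.03903952e+00],
       [ 0.00000000e+00,  0.00000000e+00,  0.00000000e+00,
         1.00000000e+00]])}
```

View pics/top0.png

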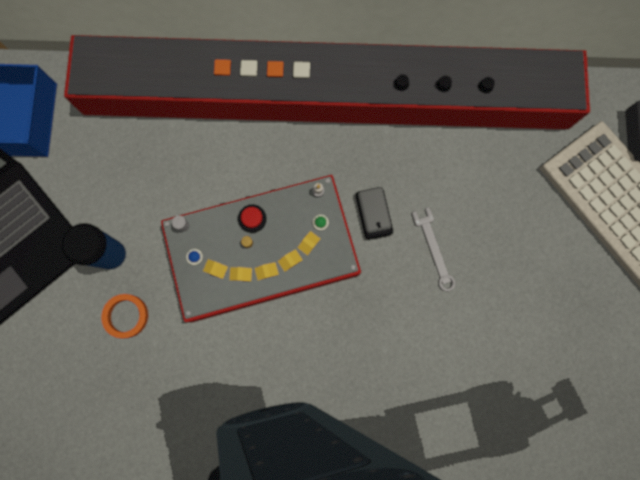

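View pics/scene0.png

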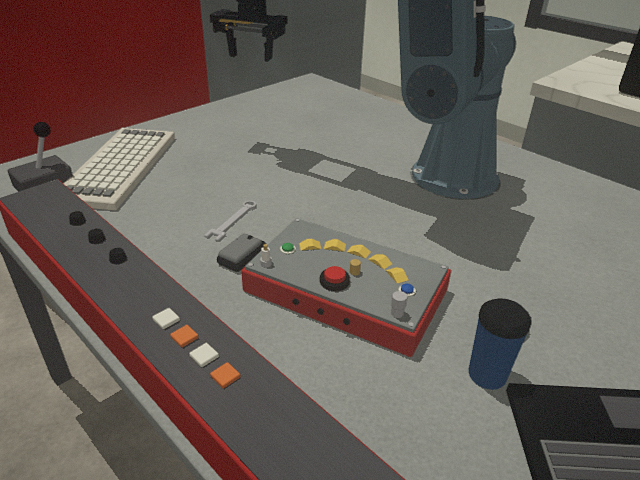

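The top view shows the green lamp at about (320,222), which is the -y end, and the blue lamp at (194,257). The five yellow keys arc between them from (311,241) to (215,269). The red stop is at (251,218) and the brass sleeve at (246,242). Next I'll measure these and fit the console pose.

```bash
cat > m.py <<'E'
from plant import arm
import cv2,numpy as np
def ray(n,u,v,z):
    c=arm.calibration(n);K=c["mtx"];E=np.array(c["extrinsics"])
    d=np.array([(u-K[0,2])/K[0,0],-(v-K[1,2])/K[1,1],-1.]);w=E[:3,:3]@d;o=E[:3,3]
    return o+w*(z-o[2])/w[2]
def blobs(n,p,lo,hi,amin,roi):
    h=cv2.cvtColor(p,cv2.COLOR_RGB2HSV);m=cv2.inRange(h,lo,hi)
    q=np.zeros_like(m);x0,y0,x1,y1=roi;q[y0:y1,x0:x1]=m[y0:y1,x0:x1]
    k,l,s,c=cv2.connectedComponentsWithStats(q)
    return [(c[i],s[i,4]) for i in range(1,k) if s[i,4]>=amin]
# model points in console frame
a=48/150
th=[(i-2)*a for i in range(5)]
pt=lambda t:np.array([.1-.15*np.cos(t),.15*np.sin(t)])
KEYS=np.array([pt(t) for t in th]); G=pt(th[0]-.3);B=pt(th[4]+.3)
E
python3 - <<'E'
from m import *
R={"top":(150,165,370,330),"scene":(230,210,460,360)}
for n in R:
    p=np.load(n+"0.npz")["p"]
    print(n)
    for nm,lo,hi,z,am in (("Y",(20,120,90),(32,255,255),.0665,30),("G",(45,120,50),(80,255,255),.072,15),("B",(100,120,60),(125,255,255),.072,15),("R",(0,150,90),(8,255,255),.08,100)):
        for c,s in blobs(n,p,lo,hi,am,R[n]):
            print(nm,c.round(1),s,(ray(n,*c,z)*1000).round(1))
    d=np.load(n+"0.npz")["d"];
E
```

```text
top
Y [308.5 242.6] 275 [549.   25.2  66.5]
Y [246.4 241.5] 88 [547.5 139.8  66.5]
Y [289.6 259.9] 280 [515.6  58.7  66.5]
Y [214.9 268.5] 281 [495.8 194.7  66.5]
Y [266.1 270.7] 282 [494.6 101.   66.5]
Y [240.4 273.5] 283 [487.9 147.6  66.5]
G [320.2 221.7] 65 [587.9   4.7  72. ]
B [193.6 256.1] 76 [516.8 234.   72. ]
R [251.2 216.6] 344 [591.8 131.6  80. ]
R [273.7 295.8] 635 [448.3  84.1  80. ]
scene
Y [309.6 244.3] 189 [552.4  29.   66.5]
Y [334.8 244.8] 191 [517.9  62.8  66.5]
Y [359.  250.5] 188 [497.1 106.6  66.5]
Y [380.5 260.3] 198 [490.4 154.   66.5]
Y [354.4 265.9] 107 [538.4 132.5  66.5]
Y [397.4 274.3] 213 [499.5 201.2  66.5]
G [287.3 246.3] 52 [593.1  10.6  72. ]
B [406.8 287.9] 91 [522.2 239.4  72. ]
R [343.  312.1] 3127 [652.9 211.6  80. ]
R [334.5 274.3] 289 [594.6 135.9  80. ]
```

Run:
```python
from m import *
M=np.vstack([KEYS,G,B])
T=np.array([[549,25.2],[515.6,58.7],[494.6,101],[487.9,147.6],[495.8,194.7],[587.9,4.7],[516.8,234]])
S=np.array([[552.4,29],[517.9,62.8],[497.1,106.6],[490.4,154],[499.5,201.2],[593.1,10.6],[522.2,239.4]])
for D in(T,S,(T+S)/2):
    D=D/1000;mc,dc=M.mean(0),D.mean(0);H=(M-mc).T@(D-dc);th=np.arctan2(H[0,1]-H[1,0],H[0,0]+H[1,1])
    R=np.array([[np.cos(th),-np.sin(th)],[np.sin(th),np.cos(th)]]);t=dc-R@mc
    print(np.degrees(th),t*1000);print("res",((D-(M@R.T+t))*1000).round(1).tolist());print(((M@R.T+t)*1000).round(1).tolist(), R@[.1,0]*1000+t*1000)
# depth check of panel height & keys
for n,pts in(("top",[(308,243),(240,274),(280,240),(230,240)]),("scene",[(359,249),(310,270),(310,243)])):
    d=np.load(n+"0.npz")["d"];c=arm.calibration(n);K=c["mtx"];E=c["extrinsics"]
    for u,v in pts:
        z=d[v,u];print(n,u,v,(E@np.array([(u-K[0,2])/K[0,0]*z,-(v-K[1,2])/K[1,1]*z,-z,1]))[:3].round(4))
```

```text
17.327220946179477 [541.86038195 115.89570318]
res [[-0.1, 0.9], [0.1, 0.5], [0.5, -0.0], [0.6, -0.7], [0.0, -0.7], [-1.0, 1.0], [0.0, -1.0]]
[[549.1, 24.3], [515.5, 58.2], [494.1, 101.0], [487.3, 148.3], [495.8, 195.4], [588.9, 3.7], [516.8, 235.0]] [637.32232299 145.67854745]
17.12851566130234 [545.4541635  121.20933081]
res [[-0.0, -0.6], [-0.9, -0.8], [-0.6, 0.1], [-0.7, 0.2], [-0.2, 0.4], [0.9, 1.8], [1.4, -1.0]]
[[552.4, 29.6], [518.8, 63.6], [497.7, 106.5], [491.1, 153.8], [499.7, 200.8], [592.2, 8.8], [520.8, 240.4]] [641.01881899 150.66092876]
17.227451087334195 [543.65735091 118.55237533]
res [[-0.1, 0.1], [-0.4, -0.2], [-0.1, 0.1], [-0.0, -0.3], [-0.1, -0.1], [-0.0, 1.4], [0.7, -1.0]]
[[550.8, 27.0], [517.1, 60.9], [495.9, 103.7], [489.2, 151.1], [497.7, 198.1], [590.5, 6.3], [518.8, 237.7]] [639.17100844 148.16894545]
top 308 243 [0.5477 0.026  0.0696]
top 240 274 [0.4869 0.1481 0.0681]
top 280 240 [0.5536 0.0785 0.0589]
top 230 240 [0.551  0.1717 0.0574]
scene 359 249 [0.493 0.103 0.066]
scene 310 270 [0.5988 0.079  0.0583]
scene 310 243 [0.5509 0.0286 0.0687]
```

```bash
python3 -m jog '[[[30,54,0],[0,0,0],0],[[30,54,0],[0,0,0],0],[[30,54,0],[0,0,0],0],[[30,54,0],[0,0,0],0],[[30,54,0],[0,0,0],0]]' 20
python3 -m jog '[[[30,54,0],[0,0,0],0],[[30,54,0],[0,0,0],0],[[30,54,0],[0,0,0],0],[[30,54,0],[0,0,0],0],[[30,54,0],[0,0,0],0]]'
```

```text
t: 0.72
tcp_pos: [0.4046, -0.2439, 0.2385]
orientation: [[0.897, 0.442, 0.0], [0.442, -0.897, 0.0], [0.0, -0.0, -1.0]]
contact_force: [1.6, 0.8, 0.6]
grip_width: 0.0404
t: 1.35
tcp_pos: [0.5547, 0.0262, 0.2385]
orientation: [[0.897, 0.442, -0.0], [0.442, -0.897, -0.0], [-0.0, 0.0, -1.0]]
contact_force: [0.3, -0.5, 0.4]
grip_width: 0.0003
```

```bash
python3 -m jog '[[[-4,1,-50],[0,0,0],0],[[0,0,-50],[0,0,0],0],[[0,0,-28],[0,0,0],0],[[0,0,0],[0,0,0],0],[[0,0,0],[0,0,0],0]]'
python3 - <<'E'
from m import *
print(arm.state()["tcp_pos"],arm.state()["contact_force"])
for n in("scene","top"):
    p,d=arm.get_image(n);np.savez(n+"1.npz",p=p,d=d)
    c=arm.calibration(n);E=np.linalg.inv(c["extrinsics"]);q=E@np.append(arm.state()["tcp_pos"],1)
    K=c["mtx"];u=K[0,2]+K[0,0]*q[0]/-q[2];v=K[1,2]-K[1,1]*q[1]/-q[2];print(n,u,v)
    x,y=int(u),int(v);cr=p[max(y-75,0):y+75,x-100:x+100,::-1].copy();cr=cv2.resize(cr,None,fx=4,fy=4,interpolation=cv2.INTER_CUBIC)
    cv2.drawMarker(cr,(int((u-x+100)*4),int((v-max(y-75,0))*4)),(255,0,255),0,20,1);cv2.imwrite(f"pics/{n}1.png",cr)
E
```

```text
t: 1.98
tcp_pos: [0.5509, 0.025, 0.1119]
orientation: [[0.897, 0.442, 0.001], [0.442, -0.897, -0.0], [0.001, 0.001, -1.0]]
contact_force: [0.1, -0.1, 0.2]
grip_width: 0.0004
[0.5509441  0.02501369 0.11185837] [ 0.1195145  -0.09550076  0.17673807]
scene 308.8457213746415 223.36861382812455
top 308.40247242835727 236.81461739341694
```

View pics/scene1.png

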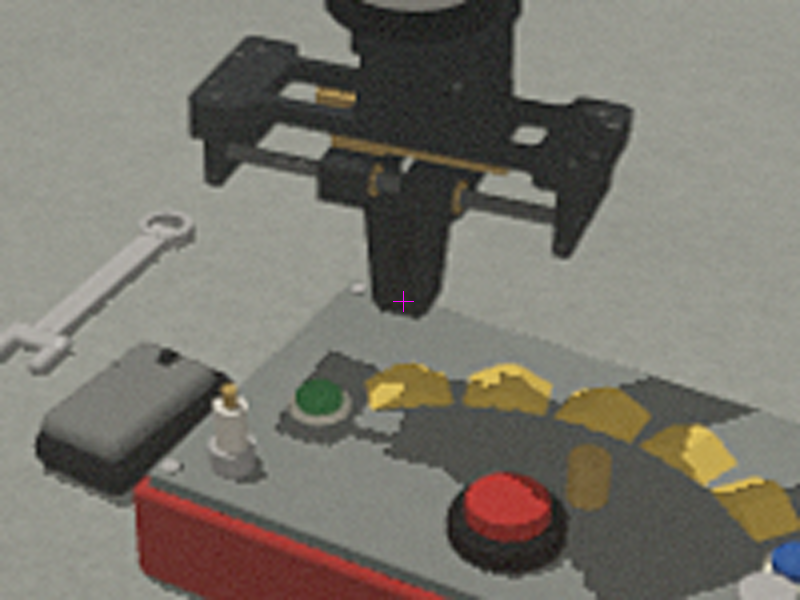

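View pics/top1.png

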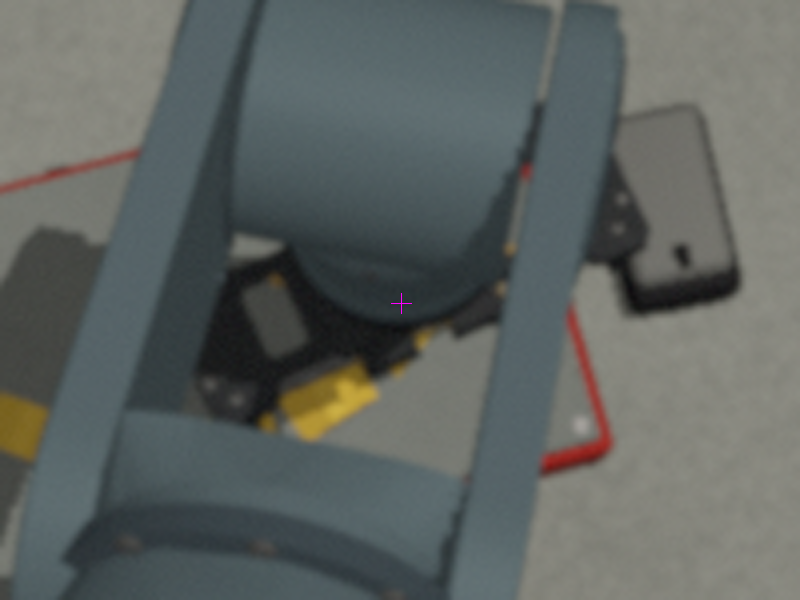

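The scene view puts the shut tip at about the projected TCP (403,301 in the crop), so robot and camera agree within 1-2 px. K1 should be at about (552,28), and I'm lowering towards it.

```bash
python3 -m jog '[[[2,3,-15],[0,0,0],0],[[0,0,-15],[0,0,0],0],[[0,0,-3],[0,0,0],0],[[0,0,-3],[0,0,0],0],[[0,0,-3],[0,0,0],0]]'
python3 -m jog '[[[0,0,-2],[0,0,0],0],[[0,0,-1],[0,0,0],0],[[0,0,-1],[0,0,0],0]]'
python3 -m jog '[[[0,0,-1],[0,0,0],0],[[0,0,-1],[0,0,0],0]]'
```

```text
t: 2.7
tcp_pos: [0.5524, 0.0281, 0.0717]
orientation: [[0.897, 0.442, 0.0], [0.442, -0.897, -0.0], [0.0, 0.0, -1.0]]
contact_force: [0.1, -0.1, 0.1]
grip_width: 0.0006
t: 3.08
tcp_pos: [0.5523, 0.0282, 0.0681]
orientation: [[0.897, 0.442, 0.0], [0.442, -0.897, -0.0], [0.0, 0.0, -1.0]]
contact_force: [-1.6, 0.1, 2.8]
grip_width: 0.0004
t: 3.32
tcp_pos: [0.5523, 0.0282, 0.0659]
orientation: [[0.897, 0.442, 0.0], [0.442, -0.897, -0.0], [0.0, 0.0, -1.0]]
contact_force: [-1.1, 0.4, 2.5]
grip_width: 0.0004
```

```bash
python3 -m jog '[[[0,0,-1],[0,0,0],0],[[0,0,0],[0,0,0],0]]'; python3 -m jog '[[[0,0,-0.5],[0,0,0],0],[[0,0,0],[0,0,0],0]]'
```

```text
t: 3.58
tcp_pos: [0.5523, 0.0282, 0.0647]
orientation: [[0.897, 0.442, 0.0], [0.442, -0.897, -0.0], [0.0, 0.0, -1.0]]
contact_force: [-1.0, 0.6, 2.5]
grip_width: 0.0009
t: 3.82
tcp_pos: [0.5523, 0.0282, 0.0643]
orientation: [[0.897, 0.442, 0.0], [0.442, -0.897, -0.0], [0.0, 0.0, -1.0]]
contact_force: [-1.3, 0.0, 3.3]
grip_width: 0.0009
```

```bash
python3 -m jog '[[[0,0,-0.5],[0,0,0],0],[[0,0,-0.5],[0,0,0],0],[[0,0,0],[0,0,0],0]]'; python3 -m jog '[[[0,0,-0.5],[0,0,0],0],[[0,0,-0.5],[0,0,0],0],[[0,0,0],[0,0,0],0]]'
```

```text
t: 4.2
tcp_pos: [0.5523, 0.0282, 0.0634]
orientation: [[0.897, 0.442, 0.0], [0.442, -0.897, -0.0], [0.0, 0.0, -1.0]]
contact_force: [-0.1, -0.8, 3.8]
grip_width: 0.0007
t: 4.58
tcp_pos: [0.5523, 0.0282, 0.0626]
orientation: [[0.897, 0.442, 0.0], [0.442, -0.897, -0.0], [0.0, 0.0, -1.0]]
contact_force: [-1.7, 0.1, 6.4]
grip_width: 0.0004
```

Run:
```python
import numpy as np
s=np.radians(180+17.2+36.67-np.arange(41)*18.335/10)
P=np.c_[640.5+150*np.cos(s),149.3+150*np.sin(s)];print(P[::10].round(1))
D=np.diff(P,axis=0)
for k in range(8):print(D[5*k:5*k+5].round(1).tolist())
```

```text
[[552.1  28.1]
 [518.4  62.1]
 [497.2 104.9]
 [490.5 152.3]
 [499.1 199.3]]
[[-3.8, 2.9], [-3.7, 3.0], [-3.6, 3.1], [-3.5, 3.2], [-3.4, 3.4]]
[[-3.3, 3.5], [-3.2, 3.6], [-3.1, 3.7], [-3.0, 3.8], [-2.9, 3.9]]
[[-2.7, 4.0], [-2.6, 4.0], [-2.5, 4.1], [-2.3, 4.2], [-2.2, 4.3]]
[[-2.1, 4.3], [-1.9, 4.4], [-1.8, 4.5], [-1.6, 4.5], [-1.5, 4.6]]
[[-1.3, 4.6], [-1.2, 4.6], [-1.0, 4.7], [-0.9, 4.7], [-0.7, 4.7]]
[[-0.6, 4.8], [-0.4, 4.8], [-0.3, 4.8], [-0.1, 4.8], [0.0, 4.8]]
[[0.2, 4.8], [0.3, 4.8], [0.5, 4.8], [0.6, 4.8], [0.8, 4.7]]
[[0.9, 4.7], [1.1, 4.7], [1.2, 4.6], [1.4, 4.6], [1.5, 4.6]]
```

```bash
python3 -m jog '[[[0,0,-0.4],[0,0,0],0],[[0,0,0],[0,0,0],0]]'
python3 -m jog '[[[-3.8,2.9,0],[0,0,0],0],[[-3.7,3.0,0],[0,0,0],0],[[-3.6,3.1,0],[0,0,0],0],[[-3.5,3.2,0],[0,0,0],0],[[-3.4,3.4,0],[0,0,0],0]]'
```

```text
t: 4.82
tcp_pos: [0.5523, 0.0282, 0.0623]
orientation: [[0.897, 0.442, 0.0], [0.442, -0.897, -0.0], [0.0, 0.0, -1.0]]
contact_force: [-2.1, 0.4, 8.8]
grip_width: 0.0006
t: 5.45
tcp_pos: [0.5345, 0.0435, 0.062]
orientation: [[0.897, 0.442, 0.001], [0.442, -0.897, -0.001], [0.001, 0.001, -1.0]]
contact_force: [3.9, -4.0, 3.3]
grip_width: 0.0006
```

```bash
python3 -m jog '[[[-3.3,3.5,0],[0,0,0],0],[[-3.2,3.6,0],[0,0,0],0],[[-3.1,3.7,0],[0,0,0],0],[[-3.0,3.8,0],[0,0,0],0],[[-2.9,3.9,0],[0,0,0],0]]'
python3 -m jog '[[[0,0,0],[0,0,0],0]]'
```

```text
t: 6.08
tcp_pos: [0.5197, 0.0619, 0.0626]
orientation: [[0.897, 0.442, 0.003], [0.442, -0.897, -0.001], [0.002, 0.002, -1.0]]
contact_force: [3.8, -4.0, 7.5]
grip_width: 0.0003
t: 6.2
tcp_pos: [0.5193, 0.0623, 0.0625]
orientation: [[0.897, 0.442, 0.002], [0.442, -0.897, -0.0], [0.001, 0.001, -1.0]]
contact_force: [2.4, -2.1, 5.5]
grip_width: 0.0001
```

```bash
python3 -m jog '[[[0,0,-0.4],[0,0,0],0],[[0,0,0],[0,0,0],0]]'
python3 -m jog '[[[-2.7,4.0,0],[0,0,0],0],[[-2.6,4.0,0],[0,0,0],0],[[-2.5,4.1,0],[0,0,0],0],[[-2.3,4.2,0],[0,0,0],0],[[-2.2,4.3,0],[0,0,0],0]]'
python3 -m jog '[[[-2.1,4.3,0],[0,0,0],0],[[-1.9,4.4,0],[0,0,0],0],[[-1.8,4.5,0],[0,0,0],0],[[-1.6,4.5,0],[0,0,0],0],[[-1.5,4.6,0],[0,0,0],0]]'
python3 -m jog '[[[0,0,0],[0,0,0],0]]'
```

```text
t: 6.45
tcp_pos: [0.5194, 0.0623, 0.0622]
orientation: [[0.897, 0.442, 0.002], [0.442, -0.897, -0.0], [0.001, 0.001, -1.0]]
contact_force: [1.9, -1.7, 8.6]
grip_width: 0.0006
t: 7.08
tcp_pos: [0.5063, 0.0826, 0.0613]
orientation: [[0.897, 0.442, 0.0], [0.442, -0.897, -0.001], [-0.0, 0.001, -1.0]]
contact_force: [2.1, -5.5, 2.9]
grip_width: 0.0004
t: 7.7
tcp_pos: [0.4984, 0.1047, 0.0622]
orientation: [[0.897, 0.442, 0.002], [0.442, -0.897, -0.001], [0.001, 0.002, -1.0]]
contact_force: [2.0, -5.8, 7.9]
grip_width: 0.0008
t: 7.82
tcp_pos: [0.4982, 0.1051, 0.0622]
orientation: [[0.897, 0.442, 0.002], [0.442, -0.897, -0.001], [0.001, 0.002, -1.0]]
contact_force: [0.4, -3.6, 8.4]
grip_width: 0.0003
```

```bash
python3 -m jog '[[[-1.3,4.6,0],[0,0,0],0],[[-1.2,4.6,0],[0,0,0],0],[[-1.0,4.7,0],[0,0,0],0],[[-0.9,4.7,0],[0,0,0],0],[[-0.7,4.7,0],[0,0,0],0]]'
python3 -m jog '[[[-0.6,4.8,0],[0,0,0],0],[[-0.4,4.8,0],[0,0,0],0],[[-0.3,4.8,0],[0,0,0],0],[[-0.1,4.8,0],[0,0,0],0],[[0,4.8,0],[0,0,0],0]]'
python3 -m jog '[[[0,0,0],[0,0,0],0]]'
```

```text
t: 8.45
tcp_pos: [0.4917, 0.1282, 0.061]
orientation: [[0.897, 0.442, -0.001], [0.442, -0.897, -0.001], [-0.002, 0.0, -1.0]]
contact_force: [0.8, -4.8, 2.9]
grip_width: 0.0003
t: 9.07
tcp_pos: [0.4911, 0.1519, 0.0619]
orientation: [[0.897, 0.442, 0.0], [0.442, -0.897, -0.002], [-0.0, 0.002, -1.0]]
contact_force: [0.1, -6.3, 9.5]
grip_width: 0.0005
t: 9.2
tcp_pos: [0.4911, 0.1524, 0.0619]
orientation: [[0.897, 0.443, 0.0], [0.443, -0.897, -0.001], [-0.0, 0.001, -1.0]]
contact_force: [0.8, -4.0, 8.9]
grip_width: 0.0004
```

```bash
python3 -m jog '[[[0.2,4.8,0],[0,0,0],0],[[0.3,4.8,0],[0,0,0],0],[[0.5,4.8,0],[0,0,0],0],[[0.6,4.8,0],[0,0,0],0],[[0.8,4.7,0],[0,0,0],0]]'
python3 -m jog '[[[0.9,4.7,0],[0,0,0],0],[[1.1,4.7,0],[0,0,0],0],[[1.2,4.6,0],[0,0,0],0],[[1.4,4.6,0],[0,0,0],0],[[1.5,4.6,0],[0,0,0],0]]'
python3 -m jog '[[[0,0,0],[0,0,0],0]]'
```

```text
t: 9.82
tcp_pos: [0.4918, 0.1759, 0.0606]
orientation: [[0.897, 0.442, -0.003], [0.442, -0.897, -0.002], [-0.004, -0.0, -1.0]]
contact_force: [-0.5, -5.6, 3.0]
grip_width: 0.0005
t: 10.45
tcp_pos: [0.4988, 0.1989, 0.0616]
orientation: [[0.897, 0.442, -0.002], [0.442, -0.897, -0.002], [-0.003, 0.001, -1.0]]
contact_force: [-2.3, -7.2, 10.6]
grip_width: 0.0006
t: 10.58
tcp_pos: [0.4989, 0.1993, 0.0617]
orientation: [[0.897, 0.443, -0.001], [0.443, -0.897, -0.001], [-0.002, 0.001, -1.0]]
contact_force: [-1.5, -5.9, 9.8]
grip_width: 0.0006
```

Each key took 8–10 N, well past its 3 N friction. Now I'll lift straight up, swing aside and check.

```bash
python3 -m jog '[[[0,0,4],[0,0,0],0],[[0,0,15],[0,0,0],0],[[0,0,40],[0,0,0],0],[[0,0,50],[0,0,0],0],[[0,0,50],[0,0,0],0]]'
python3 -m jog '[[[-15,-55,0],[0,0,0],0],[[-15,-55,0],[0,0,0],0],[[-15,-55,0],[0,0,0],0],[[-15,-55,0],[0,0,0],0],[[-15,-55,0],[0,0,0],0]]'
python3 -m jog '[[[-15,-55,0],[0,0,0],0],[[-15,-55,0],[0,0,0],0],[[-15,-55,0],[0,0,0],0],[[0,0,0],[0,0,0],0],[[0,0,0],[0,0,0],0]]'
python3 - <<'E'
from m import *
for n,(x,y) in(("scene",(300,255)),("top",(255,240))):
    p,d=arm.get_image(n);np.savez(n+"2.npz",p=p,d=d)
    o=np.load(n+"0.npz")["p"]
    x=max(x,100)
    a=np.vstack([q[y-60:y+75,x-70:x+170 if n=="scene" else x+120,::-1] for q in(o,p)])
    cv2.imwrite(f"pics/{n}2.png",cv2.resize(a,None,fx=2.2,fy=2.2,interpolation=cv2.INTER_CUBIC))
    c=arm.calibration(n);K=c["mtx"];E=c["extrinsics"]
    for D in(np.load(n+"0.npz")["d"],d):
        w=[]
        for k in KEYS:
            t=np.radians(17.2);R=np.array([[np.cos(t),-np.sin(t)],[np.sin(t),np.cos(t)]])
            P=np.append(R@k+[.5437+(-.002 if n=="top" else .002),.1186+(-.0025 if n=="top" else .0025)],[.068,1]);q=np.linalg.inv(E)@P
            u=int(round(K[0,2]-K[0,0]*q[0]/q[2]));v=int(round(K[1,2]+K[1,1]*q[1]/q[2]))
            z=np.median(D[v-1:v+2,u-1:u+2]);w.append((E@np.array([(u-K[0,2])/K[0,0]*z,-(v-K[1,2])/K[1,1]*z,-z,1]))[2])
        print(n,np.round(np.array(w)*1000,1))
    for nm,lo,hi,am in(("R",(0,150,90),(8,255,255),100),("Y",(16,100,60),(32,255,255),30)):
        for q in(o,p):print(nm,[(b[0].round(1).tolist(),int(b[1])) for b in blobs(n,q,lo,hi,am,(150,165,460,330))])
print(arm.state()["tcp_pos"],arm.state()["contact_force"])
E
```

```text
t: 11.2
tcp_pos: [0.4984, 0.2, 0.2218]
orientation: [[0.897, 0.442, -0.002], [0.442, -0.897, 0.0], [-0.001, -0.001, -1.0]]
contact_force: [0.3, 0.2, 0.1]
grip_width: 0.0004
t: 11.82
tcp_pos: [0.4234, -0.0762, 0.2207]
orientation: [[0.897, 0.443, 0.0], [0.443, -0.897, 0.001], [0.0, -0.001, -1.0]]
contact_force: [0.7, -0.2, 0.6]
grip_width: 0.0002
t: 12.45
tcp_pos: [0.3793, -0.2394, 0.2202]
orientation: [[0.897, 0.441, -0.0], [0.441, -0.897, 0.002], [0.0, -0.002, -1.0]]
contact_force: [-0.1, 1.1, -0.1]
grip_width: 0.0009
scene [67.8 68.2 67.6 67.7 67.1]
scene [63.8 62.5 62.9 61.5 62.6]
R [([313.4, 304.5], 2101), ([334.5, 274.3], 289), ([432.8, 302.7], 307)]
R [([312.5, 304.3], 2102), ([334.4, 274.3], 292), ([433.3, 302.4], 326)]
Y [([309.5, 244.4], 192), ([334.7, 244.9], 203), ([358.8, 250.6], 200), ([380.4, 260.4], 205), ([354.6, 266.7], 147), ([397.3, 274.3], 216)]
Y [([309.6, 245.1], 94), ([334.7, 245.7], 96), ([358.6, 251.2], 97), ([380.0, 261.0], 100), ([354.7, 266.7], 149), ([396.9, 274.8], 107)]
top [68.  68.7 68.4 67.8 69.7]
top [63.5 63.7 62.3 62.8 63.5]
R [([251.2, 216.6], 344), ([273.7, 295.8], 635)]
R [([251.1, 216.7], 353), ([273.5, 296.0], 662)]
Y [([308.4, 242.6], 292), ([246.4, 241.4], 105), ([289.6, 259.8], 299), ([215.0, 268.5], 305), ([266.2, 270.7], 303), ([240.4, 273.8], 306)]
Y [([308.6, 242.7], 160), ([246.5, 241.5], 103), ([289.7, 260.1], 166), ([215.0, 268.6], 164), ([266.2, 270.8], 166), ([240.3, 273.8], 165)]
[ 0.37972299 -0.23879809  0.22028742] [ 0.96860653 -0.29707258 -0.18758138]
```

View pics/scene2.png

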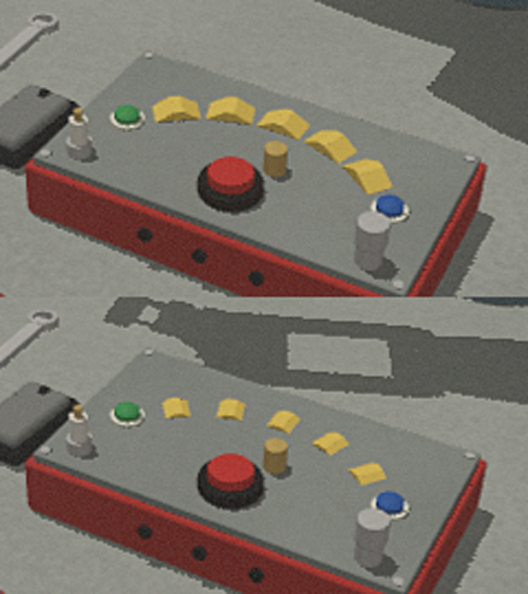

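View pics/top2.png

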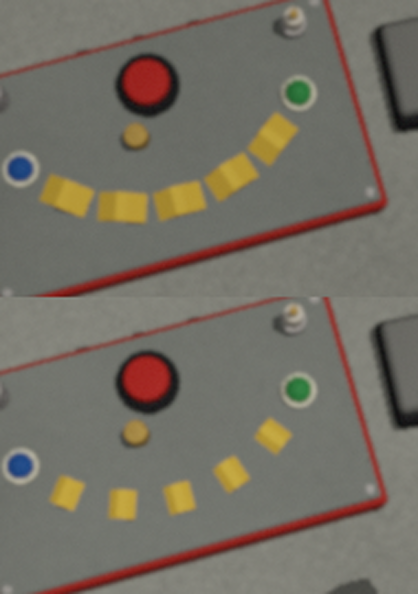

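Before and after crops: all five keys now stand equally low, with the same visible area (160–166 px in the top view). The stop button at (251,217) and the brass sleeve at (246,241) haven't moved.

```bash
python3 -c "
from plant import arm
print(arm.job_done())"
```

```text
the job is handed in; nothing more can be done
None
```

All five keys are pressed down, in order from the green-lamp end (key1, at -y) to the blue-lamp end (key5). I traced the arc once with the fingers shut and handed the job in after about 12.5 s.

- **Force:** each key took about 8–10 N at its centre, above its roughly 3 N of friction. The highest force reading was about 13 N in total, well under the 60 N limit, though I only read it at the end of each move.
- **Keys down:** in both cameras, all five key tops dropped by about 4–6 mm. They read 61.5–63.8 mm against the expected 64 mm, but the depth readings were already 1–3 mm low before I started. The visible yellow area is nearly the same on all five keys.
- **Other objects:** the stop button and brass sleeve did not shift in the pictures. The mouse and spark plug look unchanged in both views, and the socket and the visible part of the wrench in the scene view. I did not check the tumbler or tape afterwards, but the arm did not work near them.
- **Finish:** the fingers are clear at 220 mm height, off to the side, with contact force near zero.
- **Disagreement:** the two cameras placed the console about 6 mm apart. I steered near their average, leaning slightly towards the scene camera after comparing it with the fingertip.

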